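# Seat the denture flask in the bench press and hold it closed

### The job

Push the brass denture flask along the worktop, nose first, into the two-column press until its nose is fully home and square in the locating fork; push only, do not grip, lift or tip it. Then press the press's hand lever right down to its stop, so that the sprung plate bears on the flask, and finish while still holding the lever down. Leave everything else on the bench standing where it is.

Things in the scene. Friction and masses are not known exactly. Their poses are not given: they have to be found in the camera images.
- flask: Loose two-part brass denture flask, 0.85 kg. Origin under it; +x = nose (the way it goes in). 53 mm high (flat top 50). Seen from above: heel flat at x=-38 (y -35..35), sides y=+-46 at x=-15, tapering to (16,+-35), nose flat at x=27 (y -15..15). Bolts (z 18-30 mm) stick out to x=39 at the nose and to y=+-56 at x=-24. Slides with about 5 N; push low on the heel. Keep the origin within 10 mm of the worktop.
- press: Fixed two-column bench press. Origin on the worktop under the ram axis; +x = way in, away from the open throat. Steel columns 18 mm thick at y=+-78 (feet 42 mm). Blue crosshead at z 125-160 mm, x +-11, y +-100; behind it gear housing x -3..61, y +-30, top 175; ram rises to 207. Under it a 56 mm round sprung plate, its face at z 66. The seated flask's heel is 33 mm in front of the crosshead: lean the gripper back 10 deg or more to clear it.
- press_seat (a point): Point on the worktop where the flask's origin lies when seated: press x=-6 mm, y=0, flask and press axes parallel. Axes as the press. The aluminium locating fork there, 14 mm high, has a bar against the nose flat and two slanted jaws at the shoulders; it takes in a nose up to about 8 mm off the line and centres it (1 to 2 mm play).
- lever (a joint): Hand lever at the right (-y) side of the press: 0 at rest (35 deg above level, pointing to press -x), 1.0 rad at its bottom stop. Hinge line at press x=34, z=142.5 mm, parallel to y; lever at y=-125 mm. Sprung up: returns if let go; about 2 N at the grip at first, 10 N at the bottom. Lowers the plate 24 mm per rad; it meets the seated flask at about 0.67 rad and then yields on its spring.
- lever_grip (a point): Point on the lever's axis, 145 mm from the hinge, in the middle of the black hand grip (23 mm thick, 112 to 165 mm from the hinge, then a 29 mm ball at 170). At rest it is at press x=-85, y=-125, z=226 mm; at the bottom stop at press x=-100, z=88 mm. Press it down from above.
- platen: Round steel plate, 56 mm, under the ram: it presses on the flask when the lever is down. Its body origin is no useful point. It must never bear on a flask that is not home in the fork.
- cast: Bystander: white plaster cast of a jaw, 53x71x27 mm, loose. Origin under its centre.
- bowl: Bystander: green rubber mixing bowl, 125 mm wide, 65 mm high, loose. Origin under its centre.
- pliers: Bystander: pliers with red handles, 54x168x13 mm, along its y, loose. Origin under its centre.
- bottle: Bystander: brown dropper bottle with black cap, 34 mm wide, 102 mm high, loose. Origin under its centre.
- bottle2: Bystander: second brown dropper bottle, 34 mm wide, 102 mm high, loose. Origin under its centre.
- box: Bystander: cardboard box of wax sheets, 73x135x35 mm, long along its y, loose. Origin under its centre.
Mind the look-alikes: they are no part of the job. Leave any blue or purple look-alike of the flask alone.

How it is judged:
By the outcome, as a careful person would: the job done as asked, in the order asked, and still so for the second after the job is handed in, while the arm keeps its last pose, push and grip.
It also fails if it takes over 64 s, if anything falls off the work surface, if the arm or the gripper's body presses on something with over 40 N, if the wrist force passes 120 N, or if a joint passes its speed limit or range.

### The arm

A 6-joint arm with a two-finger parallel gripper is mounted at the origin on a cart in front of the work surface, level with it; the furniture and walls round the work are solid. World frame = base frame: x ahead of the robot, y to its left, z up, the work surface at z = 0. Lengths are in mm, angles in rad, forces in N, time in s.
With the tool pointing down it reaches from about 250 to 800 mm from the base axis. Payload 8.5 kg.
Tool frame: the origin (TCP) lies at the very end of the fingers, on their centre line; the grasp point (between the pads) lies 19 mm behind it; x points along the fingers, z is the direction in which the jaws open and shut, and the axes are right-handed (so a half turn about x gives the same grasp; the last joint's range is limited). The gripper opens to 85 mm and grips with 20 to 120 N. Pads are 22 mm wide; open, the fingers measure 114 mm over their backs; the gripper's body (76 mm by 85 mm) begins 54 mm behind the grasp point. The pads swing forward as they close: fully open they stand 13 mm farther back than shut.
Start: joints at [-1.248, 0.238, -0.013, 1.319, 0, 1.571], TCP at [166.526, -497.843, 231.276] pointing down, gripper open.
Joint ranges: [-2.66, 2.66], [-1.03, 1.9], [-1.14, 1.46], [-1.82, 2.27], [-1.45, 1.34], [-3.14, 3.14]. Speed limits (rad/s): [2.22, 2.22, 2.79, 3.14, 3.14, 3.14].

### API

Orientations are given as a unit quaternion [x, y, z, w].
In Python, from station import ctrl gives the robot as it stands.
- The arm moves only by the shell command python3 -m pendant 'ROWS' [OPENING] [FORCE]. ROWS is a JSON object of lists of equal length, an entry for each row: "linear": the shift along the tool's x, y, z in mm, a list of three; "twist": the turn, a rotation vector about the tool's x, y, z in degrees, a list of three. In form: {"linear": [[tx, ty, tz], ...], "twist": [[rx, ry, rz], ...]}. A call has 1 to 12 rows; each row is the pose to reach, as a shift and turn from the pose measured when the call began, along the tool's axes at that moment; what a row does not reach only later rows make up. A row lasts 1/12 s, in which the tool goes at most 41.7 mm and 7.16 degrees, less where a joint would pass 70% of its speed; a pose out of reach is approached as far as the arm can. A call with a gripper value outside its range is refused whole. OPENING is the finger opening in mm, from 0 to 85.4, set as the call begins (- or left out, the last holds). The fingers move at their own pace and stop on an object; FORCE is the grip in N (left out, the last holds). Time passes only in rows, so rows that repeat a pose let the fingers close. It gives the time, the measured TCP pose, the force and the opening at its end, in the units of the state.
- ctrl.read_state(): the state, without advancing time (a new reading comes with each control period).
- ctrl.grab_frame(name): name is "side" or "top" or "wrist"; returns a dict with "frame" (480x640x3 uint8, blue, green, red), "K" (3x3 intrinsics, pixels), "cam_to_world" (4x4, takes a point from camera to world coordinates); the wrist camera has in their place "hand_eye" (4x4, takes a point from camera to tool coordinates, whose origin is the TCP and whose axes are the tool frame's). Camera axes: x right, y down, z forward; pixel columns grow to the right and rows downward; lengths in mm; the calibration is good to about 2 mm. A picture is of the moment at which its call begins: read the wrist's pose just before it. There is no depth.
- ctrl.sign_off(): hands the job in, once; it reports no verdict.
The state is a dict: "time_s": time; "joint_pos": joint angles; "qd": joint speeds; "effort": joint torques, N m; "position": TCP position; "tcp_rot": TCP orientation; "force": force on the tool from outside, world axes, zero at the start; "wrist_torque": the same for the moment, N m; "finger_gap": finger opening in mm.
Only numpy, scipy, OpenCV 4.12 (cv2) and the standard library are available. Lean on these libraries where they do the work, as an engineer would, in place of code of your own. Each camera call takes 0.05 s, during which the arm holds its last target.

## Working session

There is one attempt and no reset: what is moved stays moved. The work goes in short steps, Python scripts to look and compute and a shell command to move; the robot and the scene stay as the last step left them, time stands still between calls to the robot, and variables do not carry over. Pictures are saved under pics/ and viewed, and the job is handed in when it is done.

```bash
ls; mkdir -p pics; python3 - <<'E'
from station import ctrl
import cv2,numpy as np
s=ctrl.read_state(); print(s)
for n in ("side","top"):
    f=ctrl.grab_frame(n); cv2.imwrite(f"pics/{n}0.png",f["frame"]); np.savez(f"pics/{n}0.npz",K=f["K"],T=f["cam_to_world"]); print(n,f["K"].tolist(),f["cam_to_world"].tolist())
E
```

```text
pics
{'time_s': 0.0, 'joint_pos': array([-1.24801706e+00,  2.38800021e-01, -1.42406413e-02,  1.31917875e+00,
        1.49247965e-06,  1.57082644e+00]), 'qd': array([ 1.09959832e-03,  6.49690825e-05,  5.90515256e-04, -2.54822337e-04,
       -8.12989701e-05, -9.22682405e-04]), 'effort': array([-8.15935709e-04, -5.38778293e+01,  3.46440375e+01,  1.85595680e-02,
       -1.91308045e-04, -3.39801250e-05]), 'position': array([ 166.40581179, -497.50941989,  230.67281729]), 'tcp_rot': array([ 0.41346044,  0.57424908, -0.41287164,  0.57343306]), 'force': array([-0.20355531,  0.07630202, -0.26052757]), 'wrist_torque': array([ 0.03004214, -0.01425596, -0.01111722]), 'finger_gap': 85.4014250770781}
side [[618.6983506816224, 0.0, 309.83600450542633], [0.0, 618.6983506816224, 240.39785267056604], [0.0, 0.0, 1.0]] [[-0.9719479689895794, -0.12296380991492109, 0.2004920123801429, 266.1966990384947], [-0.23512679882974932, 0.4873256755089491, -0.8409691281264857, 1097.2652285590127], [0.005703862647960386, -0.8645192811273523, -0.502567287544603, 817.6622896858116], [0.0, 0.0, 0.0, 1.0]]
top [[593.1191479932172, 0.0, 319.44482632520845], [0.0, 593.1191479932172, 241.2653712409992], [0.0, 0.0, 1.0]] [[-0.4634445362588953, -0.7949605007512401, 0.39148047723624196, -84.5956538908903], [-0.88612592869006, 0.4157560997843425, -0.20476255515911904, 299.458594065764], [1.7747026943628353e-05, -0.441797088873897, -0.897115004861469, 1598.9008703095021], [0.0, 0.0, 0.0, 1.0]]
```

View pics/side0.png

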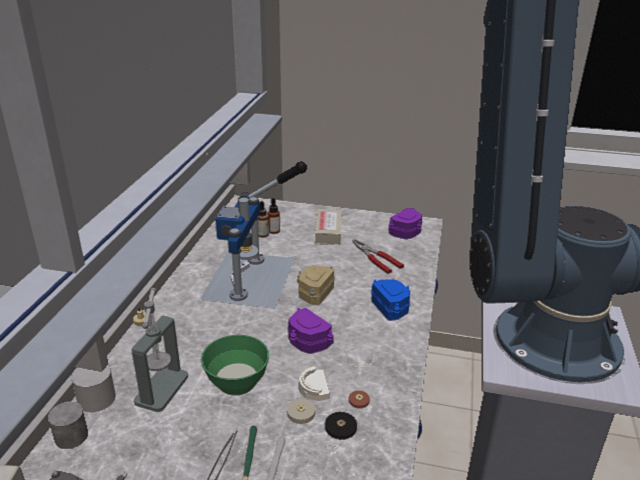

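View pics/top0.png

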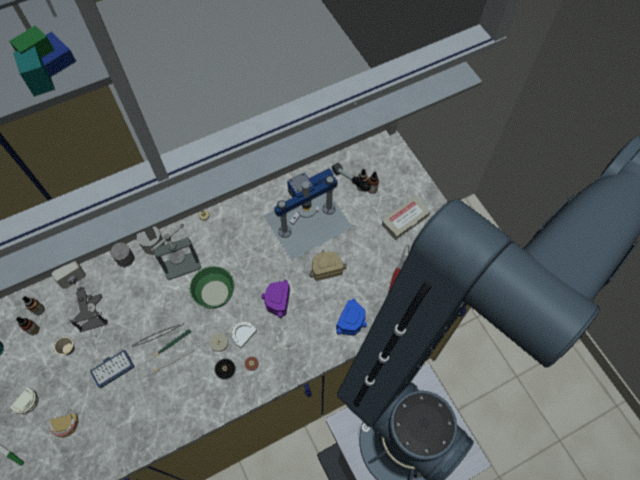

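The brass flask is at side (316,283) and top (327,264). The purple flasks at side (310,330) and (405,222) and the blue one at side (391,297) are look-alikes. The press is at side (240,250). I'll enlarge both views to check.

```bash
python3 - <<'E'
import cv2
a=cv2.imread("pics/side0.png");b=cv2.imread("pics/top0.png")
cv2.imwrite("pics/sc.png",cv2.resize(a[150:330,190:440],None,fx=3.2,fy=3.2,interpolation=cv2.INTER_CUBIC))
cv2.imwrite("pics/tc.png",cv2.resize(b[150:300,250:440],None,fx=4,fy=4,interpolation=cv2.INTER_CUBIC))
E
```

```text
(no output)
```

View pics/sc.png

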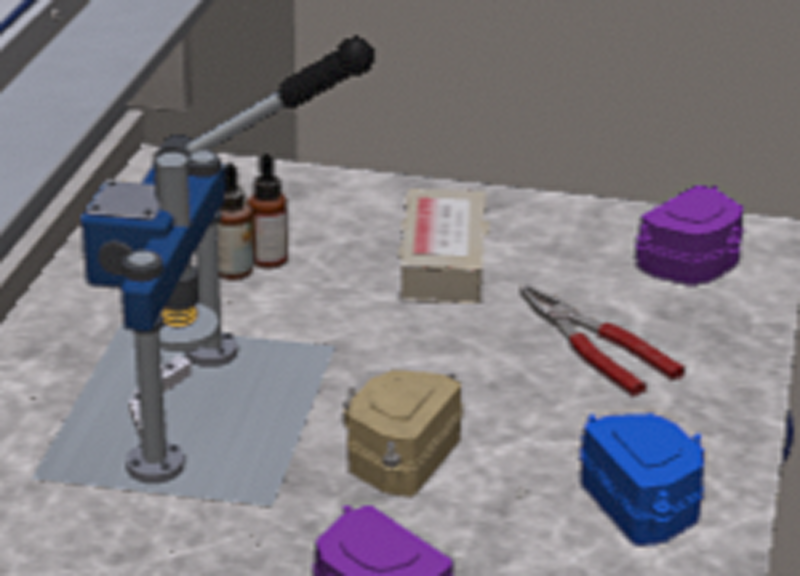

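View pics/tc.png

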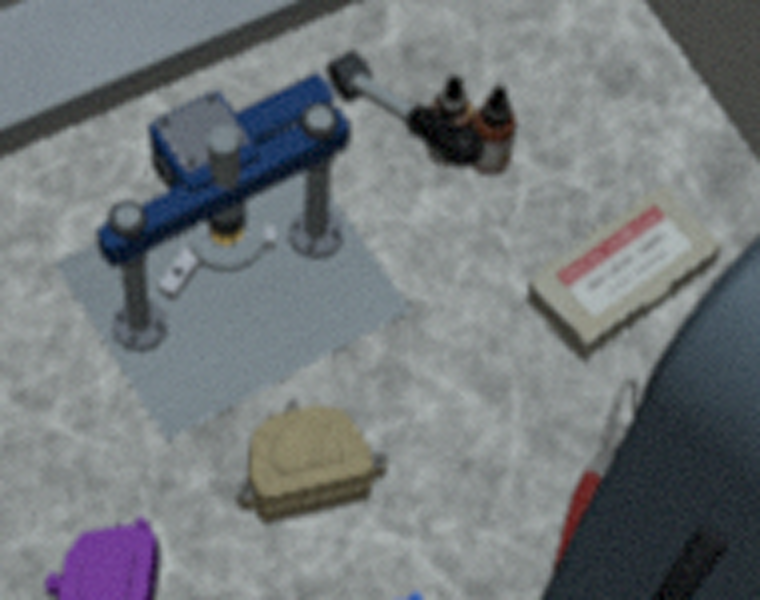

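```bash
cat > h.py <<'E'
import numpy as np
def load(n):
    d=np.load(f"pics/{n}0.npz"); return d["K"],d["T"]
def ray(n,u,v):
    K,T=load(n); d=T[:3,:3]@np.linalg.inv(K)@np.array([u,v,1.]); return T[:3,3],d
def onz(n,u,v,z):
    o,d=ray(n,u,v); return o+d*(z-o[2])/d[2]
def tri(a,b):
    o1,d1=ray("top",*a);o2,d2=ray("side",*b)
    s=np.linalg.lstsq(np.c_[d1,-d2],o2-o1,rcond=None)[0]
    p,q=o1+d1*s[0],o2+d2*s[1]; return (p+q)/2,np.linalg.norm(p-q)
def proj(n,p):
    K,T=load(n); c=np.linalg.inv(T)@np.append(p,1); u=K@c[:3]; return u[:2]/u[2]
tc=lambda u,v:(250+u/4,150+v/4)
sc=lambda u,v:(190+u/3.2,150+v/3.2)
E
python3 - <<'E'
from h import *
np.set_printoptions(precision=1,suppress=True)
print("bolts L,R,nose top",*[onz("top",*tc(*p),24) for p in((245,497),(378,465),(290,405))])
print("bolts L, nose,R side",*[onz("side",*sc(*p),24) for p in((392,455),(350,405),(460,380))])
print("feet top",*[onz("top",*tc(*p),4) for p in((139,328),(316,238))])
print("feet side",*[onz("side",*sc(*p),4) for p in((155,463),(212,349))])
print("coltop",tri(tc(127,217),sc(145,260)),tri(tc(320,120),sc(203,160)))
print("ram",tri(tc(227,137),sc(173,160)))
print("ball",tri(tc(430,125),sc(355,53)))
print("bottles base",*[onz("side",*sc(*p),0) for p in((237,272),(270,262))])
print("box side corners z35",*[onz("side",*sc(*p),35) for p in((402,265),(482,265),(484,193),(408,190))])
print("box top z35",*[onz("top",*tc(*p),35) for p in((530,290),(585,343),(720,245),(660,192))])
print("flask heel top corners top z50",*[onz("top",*tc(*p),50) for p in((262,495),(370,470))])
E
```

```text
bolts L,R,nose top [519.7  10.   24. ] [497.4 -87.   24. ] [569.5 -52.8  24. ]
bolts L, nose,R side [523.   -8.8  24. ] [567.1 -62.7  24. ] [ 496.5 -114.9   24. ]
feet top [687.6  13.8   4. ] [ 694.3 -141.2    4. ]
feet side [690.3  13.8   4. ] [ 698.2 -142.     4. ]
coltop (array([688.9,  12.7, 168.9]), np.float64(0.5028381636532517)) (array([ 698.9, -143.9,  166.3]), np.float64(0.9967310832123686))
ram (array([695.5, -69.2, 203.1]), np.float64(0.4801801509486473))
ball (array([ 601.8, -178.6,  253.2]), np.float64(20.643243840352724))
bottles base [ 717.5 -268.9    0. ] [ 695.7 -292.     0. ]
box side corners z35 [ 573.1 -253.8   35. ] [ 510.7 -269.5   35. ] [ 533.4 -393.5   35. ] [ 597.9 -382.9   35. ]
box top z35 [ 565.9 -253.3   35. ] [ 508.8 -266.9   35. ] [ 532.8 -399.5   35. ] [ 593.1 -383.8   35. ]
flask heel top corners top z50 [505.5   3.4  50. ] [487.  -73.7  50. ]
```

```bash
python3 - <<'E'
from station import ctrl
import cv2,numpy as np
from scipy.spatial.transform import Rotation as R
s=ctrl.read_state(); f=ctrl.grab_frame("wrist"); cv2.imwrite("pics/w0.png",f["frame"])
print(f["K"].tolist(),np.round(f["hand_eye"],3).tolist()); print(R.from_quat(s["tcp_rot"]).as_matrix().round(3).tolist())
E
```

```text
[[362.23641005483205, 0.0, 317.87344871971186], [0.0, 362.23641005483205, 237.43364896074874], [0.0, 0.0, 1.0]] [[0.001, -0.267, 0.964, -142.861], [0.0, -0.964, -0.267, 67.527], [1.0, 0.0, -0.001, -0.521], [0.0, 0.0, 0.0, 1.0]]
[[-0.0, 0.948, 0.317], [0.001, 0.317, -0.948], [-1.0, -0.0, -0.001]]
```

View pics/w0.png

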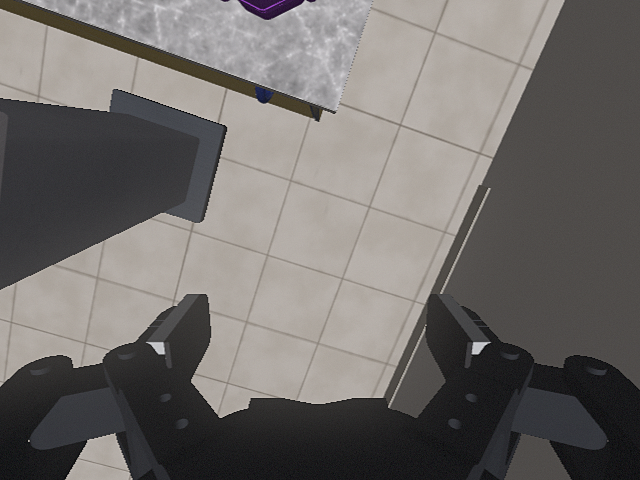

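```bash
cat >> h.py <<'E'
from scipy.spatial.transform import Rotation as Rn
np.set_printoptions(precision=1,suppress=True)
def Rt(yaw,lean):
    y,l=np.radians([yaw,lean]); h=np.array([np.cos(y),np.sin(y),0]); k=np.array([0,0,1.])
    X=np.sin(l)*h-np.cos(l)*k; Y=np.cos(l)*h+np.sin(l)*k
    return np.c_[X,Y,np.cross(X,Y)]
def row(s,p,yaw,lean):
    R0=Rn.from_quat(s["tcp_rot"]).as_matrix()
    return R0.T@(np.array(p)-s["position"]), np.degrees(Rn.from_matrix(R0.T@Rt(yaw,lean)).as_rotvec())
def attitude(s):
    R0=Rn.from_quat(s["tcp_rot"]).as_matrix(); Y=R0[:,1]; Z=R0[:,2]
    return np.degrees(np.arctan2(-(-Z[0]),-Z[1])), np.degrees(np.arcsin(Y[2]))
def wonz(f,s,u,v,z):
    R0=Rn.from_quat(s["tcp_rot"]).as_matrix(); H=f["hand_eye"]
    o=s["position"]+R0@H[:3,3]; d=R0@H[:3,:3]@np.linalg.inv(f["K"])@np.array([u,v,1.]); return o+d*(z-o[2])/d[2]
def show(s): print(s["time_s"],s["position"],attitude(s),s["force"],s["finger_gap"],s["joint_pos"].round(2))
E
python3 - <<'E'
from h import *; from station import ctrl
s=ctrl.read_state(); show(s)
print(row(s,(400,-20,200),-10,15))
E
```

```text
0.15 [ 166.4 -497.6  230.8] (np.float64(18.49377168521568), np.float64(0.00026845287805670766)) [ 0.2  0.8 -0.4] 85.97306937041995 [-1.2  0.2 -0.   1.3  0.   1.6]
(array([  31.2,  373. , -378.8]), array([28.3, -3.8, 14.7]))
```

```bash
python3 -m pendant '{"linear":[[0,30,-30],[0,60,-60],[0,90,-90],[5,120,-120],[5,150,-150],[10,180,-180],[10,210,-210],[15,240,-240],[20,270,-270],[25,300,-300],[28,330,-335],[31,360,-365]],"twist":[[2.5,0,1],[5,-0.5,2.5],[7.5,-1,4],[10,-1.3,5],[12.5,-1.6,6.5],[15,-2,8],[17.5,-2.3,9],[20,-2.7,10],[22,-3,11.5],[24,-3.3,12.5],[26,-3.6,13.6],[28.3,-3.8,14.7]]}' 30
python3 - <<'E'
from h import *; from station import ctrl
s=ctrl.read_state(); show(s)
print(row(s,(400,-20,200),-10,15))
E
```

```text
time_s: 1.15
position: [382.8, -59.9, 201.4]
tcp_rot: [0.595, 0.385, -0.472, 0.524]
force: [0.6, -1.7, 0.7]
finger_gap: 30.1
1.15 [382.8 -59.9 201.4] (np.float64(-9.060329990505364), np.float64(15.084156155671835)) [ 0.6 -1.7  0.7] 30.126395537934233 [-0.2 -0.2 -0.6  0.9  0.   3.1]
(array([  4.3,   9.9, -42.1]), array([ 0.8, -0.5, -0.1]))
```

```bash
python3 - <<'E'
from h import *; from station import ctrl; import cv2,pickle
s=ctrl.read_state(); f=ctrl.grab_frame("wrist"); cv2.imwrite("pics/w1.png",f["frame"]); pickle.dump((s,f),open("pics/w1.pkl","wb"))
E
```

```text
(no output)
```

View pics/w1.png

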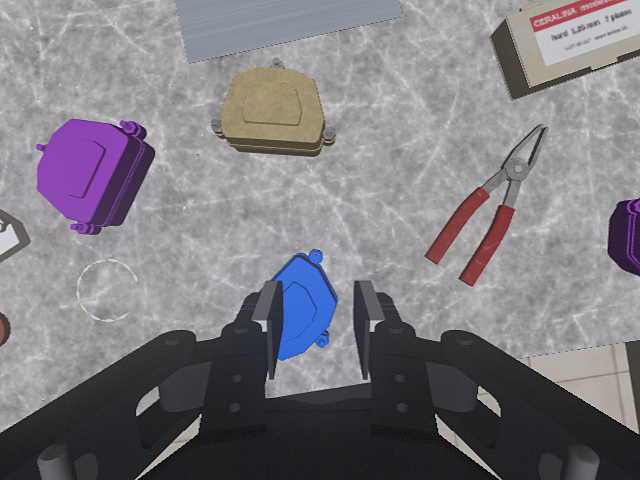

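Here the brass flask is at (272,110) with its nose up towards the press base plate at (290,25). The blue look-alike is at (303,305), close behind its heel, so I'll measure the gap.

```bash
python3 - <<'E'
from h import *; import pickle,cv2
s,f=pickle.load(open("pics/w1.pkl","rb"))
im=f["frame"]
cv2.imwrite("pics/w1c.png",cv2.resize(im[40:170,190:350],None,fx=4.6,fy=4.6,interpolation=cv2.INTER_CUBIC))
W=lambda u,v,z:wonz(f,s,u,v,z)
L,R,N=W(214,128,24),W(332,138,24),W(277,63,24)
print(L,R,N,np.linalg.norm(L-R))
hs=cv2.cvtColor(im,cv2.COLOR_BGR2HSV)
for nm,lo,hi in(("brass",(12,60,60),(28,255,255)),("blue",(100,150,60),(118,255,255)),("purple",(130,120,40),(160,255,255)),("red",(170,120,60),(180,255,255))):
    m=cv2.inRange(hs,lo,hi); c=[x for x in cv2.findContours(m,0,2)[0] if cv2.contourArea(x)>300]
    for x in c:
        print(nm,cv2.boundingRect(x)); pts=np.array([W(*p[0],25)[:2] for p in x]); print("  world z25 bbox",pts.min(0),pts.max(0))
E
```

```text
[522.3  16.   24. ] [496.1 -89.5  24. ] [571.8 -50.5  24. ] 108.7392375616867
brass (215, 67, 121, 89)
  world z25 bbox [483.  -92.4] [570.8  15.5]
blue (271, 250, 67, 110)
  world z25 bbox [302.6 -70.5] [397.4  -7.8]
purple (608, 199, 32, 77)
  world z25 bbox [ 328.1 -356.9] [ 397.3 -321.8]
purple (36, 119, 110, 115)
  world z25 bbox [445.1  80.5] [551.1 185.5]
red (530, 0, 95, 32)
  world z25 bbox [ 562.5 -370.8] [ 583.5 -284. ]
```

View pics/w1c.png

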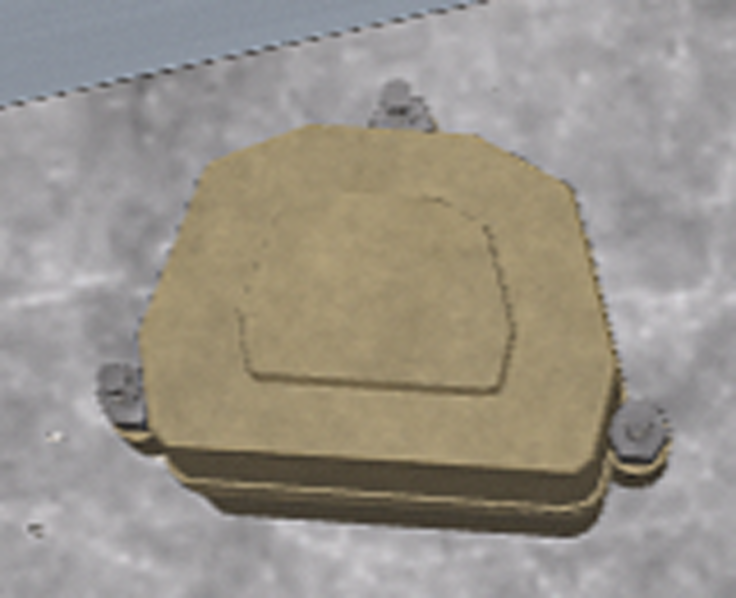

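```bash
python3 - <<'E'
from h import *; import pickle
s,f=pickle.load(open("pics/w1.pkl","rb"))
W=lambda u,v,z:wonz(f,s,190+u/4.6,40+v/4.6,z)[:2]
h1,h2=W(160,446,50),W(580,472,50);s1,s2=W(142,325,50),W(616,365,50);n1,n2=W(310,125,50),W(480,137,50); t1,t2=W(205,170,50),W(572,190,50)
print(h1,h2,s1,s2,n1,n2,t1,t2)
for a,b in((h1,h2),(s1,s2),(t1,t2),(n1,n2)): d=a-b; print(np.hypot(*d),np.degrees(np.arctan2(d[1],d[0]))-90)
h=(h1+h2)/2;n=(n1+n2)/2; d=n-h;print(np.hypot(*d),np.degrees(np.arctan2(d[1],d[0])),h,n, h+d*38/65)
b=[W(120,385,30),W(640,432,30),W(398,95,30)];print("bolts",b)
E
```

```text
[504.6   1.9] [487.7 -73.6] [527.1   1.7] [506.  -83.2] [558.4 -34.7] [551.2 -65.2] [553.3 -14.3] [538.9 -80.3]
77.45350158223643 -12.66156149534578
87.50807666482415 -13.956583080970859
67.56206879809592 -12.283713304819258
31.31984738765753 -13.206048750470515
60.2931894851866 -13.497199017662854 [496.2 -35.8] [554.8 -49.9] [530.4 -44.1]
bolts [array([523.8,  12.1]), array([498.6, -87.1]), array([571. , -50.7])]
```

```bash
python3 -m pendant '{"linear":[[0,5,-3],[0,10,-6],[0,15,-9],[0,20,-12],[0,25,-15],[0,30,-18],[0,35,-21],[0,40,-24],[0,45,-27],[0,50,-30],[0,55,-30],[0,55,-30]],"twist":[[-7,0,0],[-14,0,0],[-21,0,0],[-28,0,0],[-35,0,0],[-42,0,0],[-49,0,0],[-56,0,0],[-63,0,0],[-70,0,0],[-77,0,0],[-84,0,0]]}' && python3 -m pendant '{"linear":[[0,0,0],[0,0,0],[0,0,0],[0,0,0],[0,0,0],[0,0,0],[0,0,0],[0,0,0],[0,0,0],[0,0,0],[0,0,0],[0,0,0]],"twist":[[-7,0,0],[-14,0,0],[-21,0,0],[-28,0,0],[-35,0,0],[-42,0,0],[-49,0,0],[-56,0,0],[-63,0,0],[-70,0,0],[-77,0,0],[-84,0,0]]}' 
cat >> h.py <<'E'
F=np.diag([1.,-1,-1])
def rowf(s,p,yaw,lean):
    R0=Rn.from_quat(s["tcp_rot"]).as_matrix()
    return R0.T@(np.array(p)-s["position"]), np.degrees(Rn.from_matrix(R0.T@Rt(yaw,lean)@F).as_rotvec())
def attf(s):
    R0=Rn.from_quat(s["tcp_rot"]).as_matrix()@F; Y=R0[:,1]; Z=R0[:,2]
    return np.degrees(np.arctan2(Z[0],-Z[1])), np.degrees(np.arcsin(Y[2]))
E
python3 - <<'E'
from h import *; from station import ctrl
s=ctrl.read_state(); show(s); print(attf(s))
print(rowf(s,(455,-26,60),-13.2,17))
E
```

```text
time_s: 2.2
position: [442.4, -34.1, 215.7]
tcp_rot: [0.083, 0.602, -0.084, 0.789]
force: [0.3, -0.1, 0.7]
finger_gap: 30.2
time_s: 3.2
position: [442.1, -34.2, 215.5]
tcp_rot: [-0.468, 0.503, 0.342, 0.641]
force: [0.0, -0.4, 0.3]
finger_gap: 30.0
3.2 [442.1 -34.2 215.5] (np.float64(161.03601246846327), np.float64(-14.827538124405969)) [ 0.  -0.4  0.3] 30.000092943513867 [-0.1 -0.1 -0.5  0.9 -0.   0.3]
(np.float64(-18.96398753153673), np.float64(14.827538124405969))
(array([153.2,  30.7,   3.5]), array([-6.4,  1.4, -2. ]))
```

```bash
python3 -m pendant '{"linear":[[35,10,1],[70,20,2],[105,25,3],[140,30,3.5],[153,31,3.5],[153,31,3.5]],"twist":[[-2,0.5,-0.5],[-4,1,-1],[-6.4,1.4,-2],[-6.4,1.4,-2],[-6.4,1.4,-2],[-6.4,1.4,-2]]}' 
python3 - <<'E'
from h import *; from station import ctrl; import cv2,pickle
s=ctrl.read_state(); show(s); print(attf(s)); f=ctrl.grab_frame("wrist"); cv2.imwrite("pics/w2.png",f["frame"])
print(rowf(s,(455,-26,9),-13.2,17))
E
```

```text
time_s: 3.7
position: [452.2, -25.8, 56.7]
tcp_rot: [-0.515, 0.485, 0.354, 0.612]
force: [0.1, -1.0, -0.2]
finger_gap: 29.7
3.7 [452.2 -25.8  56.7] (np.float64(166.81733395364012), np.float64(-16.656969646332346)) [ 0.1 -1.  -0.2] 29.69790157361919 [-0.   0.1 -0.8  0.4 -0.1  0.2]
(np.float64(-13.182666046359893), np.float64(16.656969646332346))
(array([46.5, 11.1,  0.5]), array([ 0. , -0.1, -0.3]))
```

View pics/w2.png

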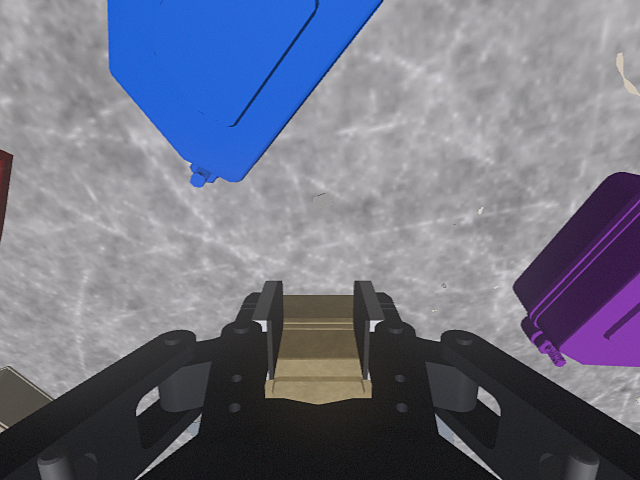

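```bash
python3 -m pendant '{"linear":[[20,5,0],[40,10,0.5],[46.5,11,0.5],[46.5,11,0.5]],"twist":[[0,0,0],[0,0,-0.3],[0,0,-0.3],[0,0,-0.3]]}' 
python3 - <<'E'
from h import *; from station import ctrl; import cv2,pickle
s=ctrl.read_state(); show(s); print(attf(s)); 
for n in("top","side"):
    f=ctrl.grab_frame(n); cv2.imwrite(f"pics/{n}1.png",f["frame"])
a=cv2.imread("pics/top1.png")[150:300,250:440];b=cv2.imread("pics/side1.png")[180:330,200:400]
cv2.imwrite("pics/c1.png",np.vstack([cv2.resize(x,(500,300+95*0),interpolation=2) if 0 else cv2.resize(x,(390,300),interpolation=cv2.INTER_CUBIC) for x in(a,b)]))
# push target: straight along heading 18mm: contact expected when tcp 11 behind heel
h=np.array([np.cos(np.radians(-13.2)),np.sin(np.radians(-13.2))])
c=np.array([494.5,-35.3])
print(rowf(s,(*(c-5*h),9),-13.2,17))
E
```

```text
time_s: 4.08
position: [456.0, -26.2, 10.7]
tcp_rot: [-0.517, 0.483, 0.352, 0.613]
force: [-0.2, 0.6, 1.2]
finger_gap: 30.1
4.0833 [456.  -26.2  10.7] (np.float64(166.79671218026016), np.float64(-17.014167063518734)) [-0.2  0.6  1.2] 30.098631954743038 [-0.   0.2 -0.8  0.3 -0.1  0.2]
(np.float64(-13.20328781973985), np.float64(17.014167063518734))
(array([ 11.7, -32.5,  -0.1]), array([ 0., -0.,  0.]))
```

View pics/c1.png

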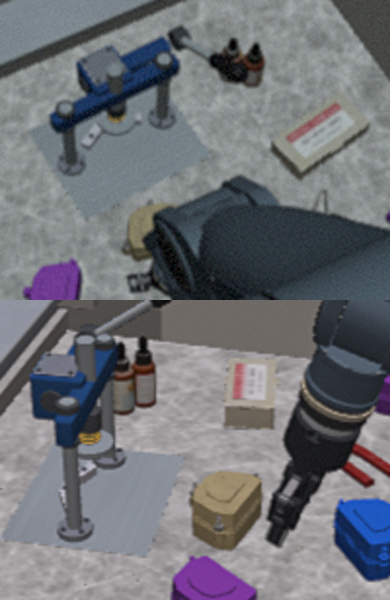

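```bash
python3 -m pendant '{"linear":[[4,-8,0],[6,-15,0],[7.5,-20,0],[8.5,-23,0],[9.5,-26,0],[10.3,-28,0],[11,-30,0],[11.6,-32,0],[12.2,-34,0],[12.2,-34,0]],"twist":[[0,0,0],[0,0,0],[0,0,0],[0,0,0],[0,0,0],[0,0,0],[0,0,0],[0,0,0],[0,0,0],[0,0,0]]}' 
python3 - <<'E'
from h import *; from station import ctrl; import cv2,pickle
s=ctrl.read_state(); show(s); print(attf(s),s["wrist_torque"]); 
f=ctrl.grab_frame("side"); cv2.imwrite("pics/c2.png",cv2.resize(f["frame"][200:330,200:400],None,fx=4,fy=4,interpolation=cv2.INTER_CUBIC))
E
```

```text
time_s: 5.02
position: [490.5, -34.2, 9.6]
tcp_rot: [-0.516, 0.483, 0.353, 0.613]
force: [-4.2, 1.9, 1.4]
finger_gap: 29.9
5.0167 [490.5 -34.2   9.6] (np.float64(166.81326018596545), np.float64(-16.955497998141606)) [-4.2  1.9  1.4] 29.901379928823438 [-0.   0.2 -0.8  0.3 -0.1  0.2]
(np.float64(-13.18673981403456), np.float64(16.955497998141606)) [ 0.3  1.  -0. ]
```

View pics/c2.png

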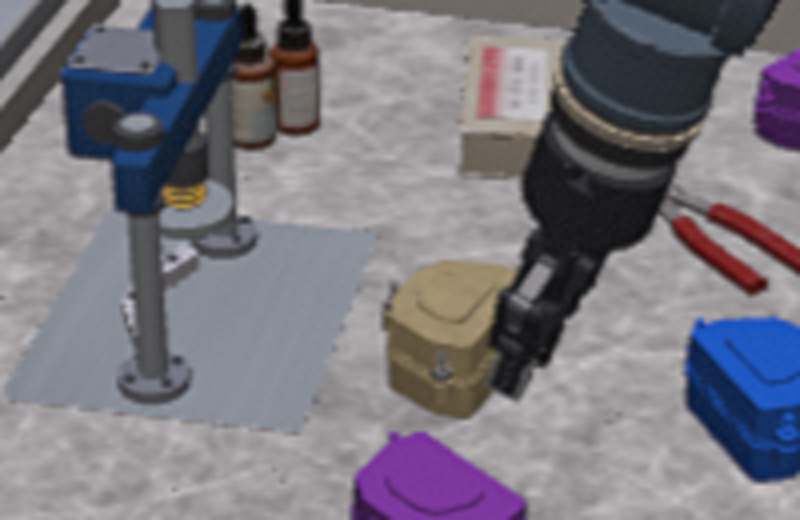

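```bash
python3 -m pendant '{"linear":[[1.5,-5,0],[3,-10,0],[4.7,-15.5,0],[6.4,-21,0],[8.2,-27,0],[10,-33,0],[11.9,-39,0],[13.7,-45,0],[15.6,-51,0],[17.4,-57,0],[19.2,-63,0],[21.1,-69,0]],"twist":[[0,0,0],[0,0,0],[0,0,0],[0,0,0],[0,0,0],[0,0,0],[0,0,0],[0,0,0],[0,0,0],[0,0,0],[0,0,0],[0,0,0]]}' 
python3 - <<'E'
from h import *; from station import ctrl; import cv2,pickle
s=ctrl.read_state(); show(s); print(attf(s),s["wrist_torque"]); 
f=ctrl.grab_frame("side"); cv2.imwrite("pics/side3.png",f["frame"]);a=cv2.resize(f["frame"][190:330,190:390],(700,490),interpolation=cv2.INTER_CUBIC)
f=ctrl.grab_frame("top");cv2.imwrite("pics/top3.png",f["frame"]);cv2.imwrite("pics/c3t.png",cv2.resize(f["frame"][160:300,260:420],None,fx=4,fy=4,interpolation=cv2.INTER_CUBIC));cv2.imwrite("pics/c3.png",a)
E
```

```text
time_s: 6.07
position: [561.4, -50.8, 9.5]
tcp_rot: [-0.516, 0.483, 0.353, 0.613]
force: [-3.0, 1.0, -2.9]
finger_gap: 30.0
6.0667 [561.4 -50.8   9.5] (np.float64(166.8111118714913), np.float64(-16.958803463579603)) [-3.   1.  -2.9] 29.991083273983246 [-0.1  0.3 -0.6  0.3 -0.1  0.2]
(np.float64(-13.188888128508678), np.float64(16.958803463579603)) [ 0.2  1.1 -0.1]
```

View pics/c3.png

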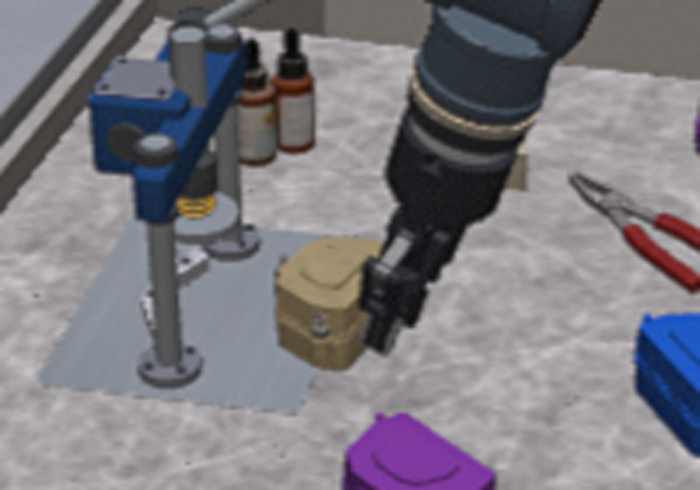

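View pics/c3t.png

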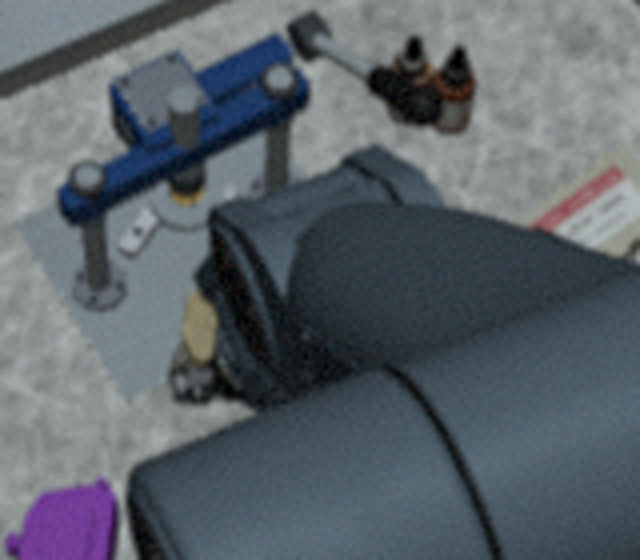

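```bash
python3 - <<'E'
from h import *
a=onz("side",312.5,292.2,24);b=onz("side",310.5,292.5,24);c=onz("side",281.4,282.9,24);print(a,b-a,c-a)
P=np.array([692.7,-64.5]);t=np.radians(2.8);A=np.array([[np.cos(t),np.sin(t)],[-np.sin(t),np.cos(t)]])
h=np.array([np.cos(np.radians(-13.2)),np.sin(np.radians(-13.2))])
for o in (np.array([531.5,-44])+(c-a)[:2], np.array([561.4,-50.8])+46*h): print(o,A@(o-P))
E
```

```text
[523.   -8.7  24. ] [4.1 2.2 0. ] [ 77.4 -18.7   0. ]
[608.9 -62.7] [-83.6   5.9]
[606.2 -61.3] [-86.3   7.4]
```

```bash
python3 - <<'E'
from h import *; from station import ctrl
s=ctrl.read_state()
P=np.array([692.7,-64.5]);py=2.8;t=np.radians(py);B=np.array([[np.cos(t),-np.sin(t)],[np.sin(t),np.cos(t)]])
o=np.array([-85.2,6.9]);hd=-16.
for k,(d,dh) in enumerate([(5,0),(5,0)]+[(3.5,2)]*8+[(2,0),(2,0)]):
    m=np.radians(hd+dh/2); o=o+d*np.array([np.cos(m),np.sin(m)]); hd+=dh
    w=P+B@o; g=np.radians(hd+py); l,r=rowf(s,(*(w-46*np.array([np.cos(g),np.sin(g)])),9.5),hd+py,17); print(o,hd,l,r)
E
```

```text
[-80.4   5.5] -16.0 [ 2.  -4.4 -0.3] [ 0.  -0.   0.1]
[-75.6   4.1] -16.0 [ 3.4 -9.2 -0.3] [ 0.  -0.   0.1]
[-72.2   3.2] -14.0 [  4.5 -12.6  -1.8] [-1.9 -0.6  0.1]
[-68.8   2.5] -12.0 [  5.5 -16.   -3.2] [-3.8 -1.2  0.1]
[-65.4   1.8] -10.0 [  6.6 -19.4  -4.5] [-5.7 -1.8  0.1]
[-61.9   1.2] -8.0 [  7.7 -23.   -5.7] [-7.6 -2.4  0.1]
[-58.4   0.8] -6.0 [  8.8 -26.5  -6.7] [-9.6 -3.   0.1]
[-54.9   0.5] -4.0 [  9.9 -30.1  -7.7] [-11.5  -3.5   0.1]
[-51.4   0.3] -2.0 [ 11.  -33.7  -8.4] [-13.4  -4.1   0.1]
[-47.9   0.3] 0.0 [ 12.1 -37.3  -9.1] [-15.3  -4.7   0.1]
[-45.9   0.3] 0.0 [ 12.7 -39.1  -8.5] [-15.3  -4.7   0.1]
[-43.9   0.3] 0.0 [ 13.2 -41.   -8. ] [-15.3  -4.7   0.1]
```

```bash
python3 -m pendant '{"linear":[[1.5,-4.4,-0.2],[3,-9.2,-0.3],[4.2,-12.6,-1.8],[5.3,-16,-3.2],[6.4,-19.4,-4.5],[7.5,-23,-5.7],[8.6,-26.5,-6.7],[9.7,-30.1,-7.7],[10.8,-33.7,-8.4],[12,-37.3,-9.1],[12.5,-39.1,-8.5],[13,-41,-8]],"twist":[[0,0,0],[0,0,0],[-2,-0.6,0],[-4,-1.2,0],[-5.8,-1.8,0],[-7.6,-2.4,0],[-9.6,-3,0],[-11.5,-3.5,0],[-13.4,-4.1,0],[-15.3,-4.7,0],[-15.3,-4.7,0],[-15.3,-4.7,0]]}' 
python3 - <<'E'
from h import *; from station import ctrl; import cv2,pickle
s=ctrl.read_state(); show(s); print(attf(s),s["wrist_torque"]); 
f=ctrl.grab_frame("side"); cv2.imwrite("pics/side4.png",f["frame"]);cv2.imwrite("pics/c4.png",cv2.resize(f["frame"][190:310,190:340],None,fx=5,fy=5,interpolation=cv2.INTER_CUBIC))
f=ctrl.grab_frame("top");cv2.imwrite("pics/c4t.png",cv2.resize(f["frame"][160:300,260:420],None,fx=4,fy=4,interpolation=cv2.INTER_CUBIC))
f=ctrl.grab_frame("wrist"); cv2.imwrite("pics/w4.png",f["frame"])
E
```

```text
time_s: 7.17
position: [602.5, -69.1, 9.9]
tcp_rot: [0.579, -0.407, -0.434, -0.558]
force: [-7.2, -0.2, 3.8]
finger_gap: 29.9
7.1667 [602.5 -69.1   9.9] (np.float64(-177.22442901256403), np.float64(-17.056243802914228)) [-7.2 -0.2  3.8] 29.860377611605074 [-0.1  0.4 -0.5  0.4  0.1 -0.2]
(np.float64(2.7755709874359695), np.float64(17.056243802914228)) [-0.1  1.4  0. ]
```

View pics/c4.png

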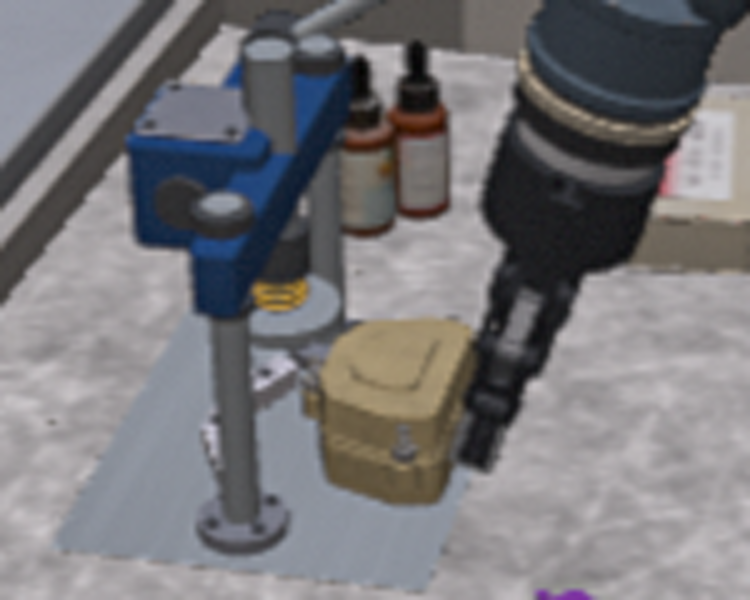

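View pics/c4t.png

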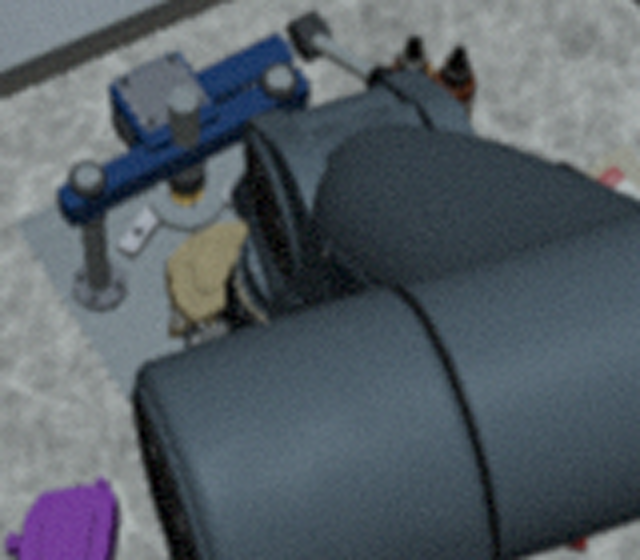

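View pics/w4.png

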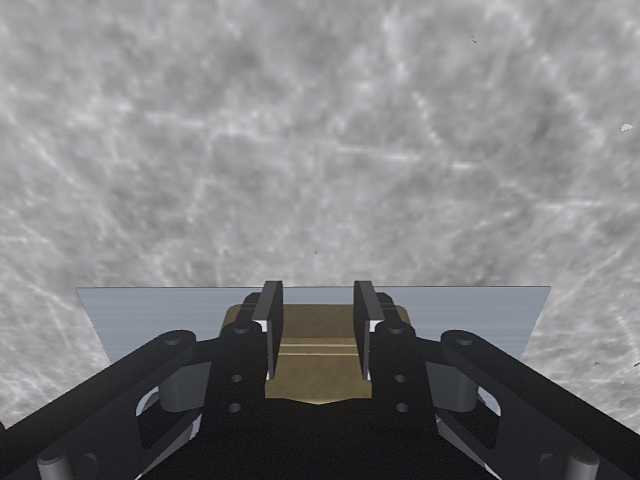

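```bash
python3 -m pendant '{"linear":[[1,-3.5,0],[2,-7,0],[3,-10.5,0],[4.1,-14,0],[5.2,-17.5,0],[6.2,-21,0],[7.2,-24,0],[8.1,-27,0],[8.8,-29,0],[9.4,-31,0],[10,-32.5,0],[10,-32.5,0]],"twist":[[0,0,0],[0,0,0],[0,0,0],[0,0,0],[0,0,0],[0,0,0],[0,0,0],[0,0,0],[0,0,0],[0,0,0],[0,0,0],[0,0,0]]}' 
python3 - <<'E'
from h import *; from station import ctrl; import cv2,pickle
s=ctrl.read_state(); show(s); print(attf(s),s["wrist_torque"]); 
f=ctrl.grab_frame("side"); cv2.imwrite("pics/side5.png",f["frame"]);cv2.imwrite("pics/c5.png",cv2.resize(f["frame"][190:310,190:340],None,fx=5,fy=5,interpolation=cv2.INTER_CUBIC))
E
```

```text
time_s: 8.32
position: [637.3, -67.3, 10.1]
tcp_rot: [0.579, -0.406, -0.433, -0.558]
force: [-2.5, -0.5, -0.3]
finger_gap: 29.7
8.3167 [637.3 -67.3  10.1] (np.float64(-177.219799775102), np.float64(-17.123974964401704)) [-2.5 -0.5 -0.3] 29.713555396516153 [-0.1  0.4 -0.4  0.4  0.1 -0.2]
(np.float64(2.7802002248980284), np.float64(17.123974964401704)) [ 0.   0.9 -0.1]
```

View pics/c5.png

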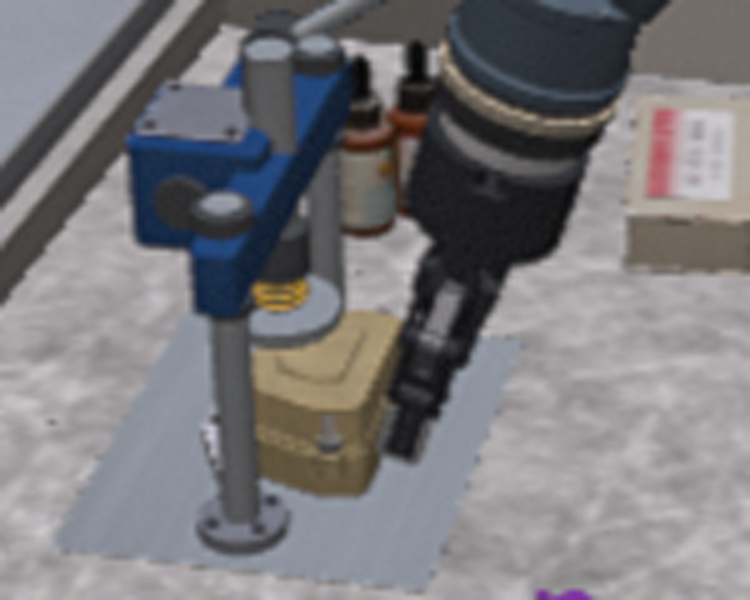

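Not at the stop yet. I'll go on in 1 mm steps and watch the force.

```bash
python3 -m pendant '{"linear":[[0.3,-1,0],[0.6,-2,0],[0.9,-3,0],[0.9,-3,0]],"twist":[[0,0,0],[0,0,0],[0,0,0],[0,0,0]]}'; python3 -m pendant '{"linear":[[0.3,-1,0],[0.6,-2,0],[0.6,-2,0]],"twist":[[0,0,0],[0,0,0],[0,0,0]]}' 
```

```text
time_s: 8.7
position: [640.5, -67.2, 10.1]
tcp_rot: [0.579, -0.406, -0.433, -0.558]
force: [-3.2, -0.2, -2.4]
finger_gap: 29.8
time_s: 8.95
position: [642.2, -67.2, 10.0]
tcp_rot: [0.579, -0.407, -0.434, -0.558]
force: [-6.4, -0.8, 0.9]
finger_gap: 30.1
```

```bash
for i in 1 2; do python3 -m pendant '{"linear":[[0.3,-1,0],[0.6,-2,0],[0.6,-2,0]],"twist":[[0,0,0],[0,0,0],[0,0,0]]}' | egrep 'position|force'; done
```

```text
position: [642.5, -67.2, 9.8]
force: [-14.9, -1.7, 8.2]
position: [642.5, -67.1, 9.6]
force: [-15.5, -1.8, 9.4]
```

```bash
python3 -m pendant '{"linear":[[0.3,-1.5,0],[0.6,-3,0],[0.6,-3.5,0],[0.6,-3.5,0]],"twist":[[0,0,0],[0,0,0],[0,0,0],[0,0,0]]}' | egrep 'position|force'; python3 - <<'E'
from h import *; from station import ctrl; import cv2,pickle
s=ctrl.read_state(); show(s); print(attf(s),s["wrist_torque"]); 
f=ctrl.grab_frame("side"); cv2.imwrite("pics/side6.png",f["frame"]);cv2.imwrite("pics/c6.png",cv2.resize(f["frame"][210:310,210:310],None,fx=6,fy=6,interpolation=cv2.INTER_CUBIC))
f=ctrl.grab_frame("wrist"); cv2.imwrite("pics/w6.png",f["frame"])
E
```

```text
position: [642.6, -67.1, 9.3]
force: [-20.1, -1.7, 12.1]
9.7833 [642.6 -67.1   9.3] (np.float64(-177.30494263222042), np.float64(-16.418895056847056)) [-20.1  -1.7  12.1] 29.98985592622011 [-0.1  0.4 -0.4  0.5  0.1 -0.2]
(np.float64(2.695057367779597), np.float64(16.418895056847056)) [-0.2  3.3  0.1]
```

View pics/c6.png

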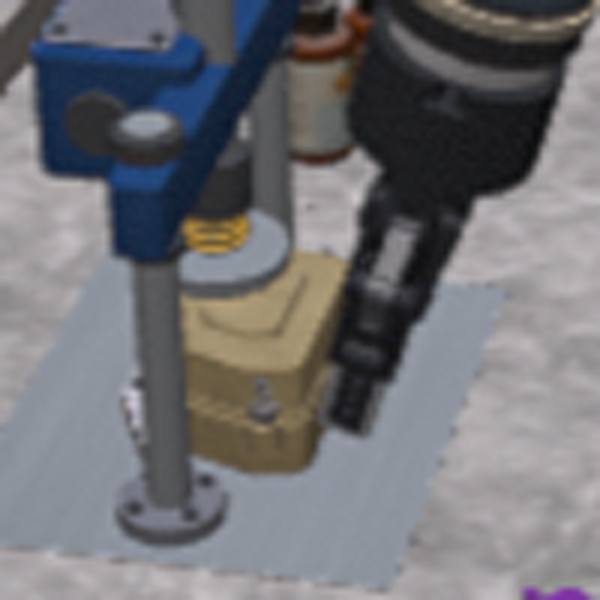

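View pics/w6.png

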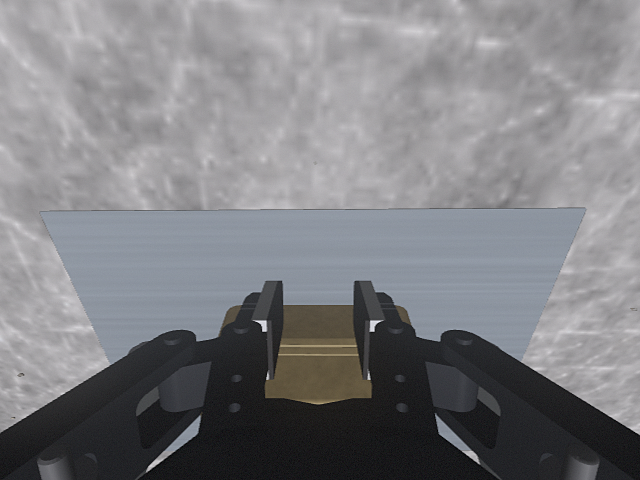

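```bash
python3 - <<'E'
from h import *
q=onz("side",253.7,277.5,24)[:2]
P=np.array([692.7,-64.5])
def rot(a): a=np.radians(a); return np.array([[np.cos(a),-np.sin(a)],[np.sin(a),np.cos(a)]])
b=rot(13.2)@np.array([-8.5,35.3])
# true tip triangulated: assume bolt at body (-24,~50); apparent offset along ray constant in world
off=np.array([523,-8.7])-(np.array([531.5,-44])+rot(-13.2)@np.array([-24,50]))
print("origin via bolt",q-off-rot(2.8)@np.array([-24,50]), "press", rot(-2.8)@(q-off-rot(2.8)@np.array([-24,50])-P))
print("via tcp",rot(-2.8)@(np.array([642.6,-67.1])-P)+[46,0])
# column foot in same image for consistency
E
```

```text
origin via bolt [691.5 -63.1] press [-1.1  1.5]
via tcp [-4.2 -0.1]
```

```bash
python3 -m pendant '{"linear":[[-0.6,2,0],[-1.5,5,0],[-4,13,0],[-7,23,0],[-12,38,0],[-30,55,0],[-60,70,0],[-95,82,0],[-130,90,0],[-165,98,0],[-200,106,0],[-235,114,0]],"twist":[[0,0,0],[0,0,0],[0,0,0],[0,0,0],[0,0,0],[0,0,0],[0,0,0],[0,0,0],[0,0,0],[0,0,0],[0,0,0],[0,0,0]]}' 0
python3 - <<'E'
from h import *; from station import ctrl; import cv2,pickle
s=ctrl.read_state(); show(s); print(attf(s)); print(rowf(s,(614,-193.5,300),2.8,0))
f=ctrl.grab_frame("side"); cv2.imwrite("pics/side7.png",f["frame"]);cv2.imwrite("pics/c7.png",cv2.resize(f["frame"][160:310,200:360],None,fx=4.5,fy=4,interpolation=cv2.INTER_CUBIC))
f=ctrl.grab_frame("top");cv2.imwrite("pics/top7.png",f["frame"]);cv2.imwrite("pics/c7t.png",cv2.resize(f["frame"][150:290,260:420],None,fx=4,fy=4,interpolation=cv2.INTER_CUBIC))
E
```

```text
time_s: 10.88
position: [465.5, -75.1, 204.1]
tcp_rot: [0.577, -0.41, -0.436, -0.556]
force: [0.8, 0.2, 1.2]
finger_gap: 0.3
10.8833 [465.5 -75.1 204.1] (np.float64(-177.301650178221), np.float64(-16.491306708907018)) [0.8 0.2 1.2] 0.2571712150087867 [-0.2 -0.  -0.5  0.9  0.1 -0.2]
(np.float64(2.698349821779032), np.float64(16.491306708907018))
(array([ -51.3, -164.1, -125.5]), array([-0.1, -0.1, 16.5]))
```

View pics/c7.png

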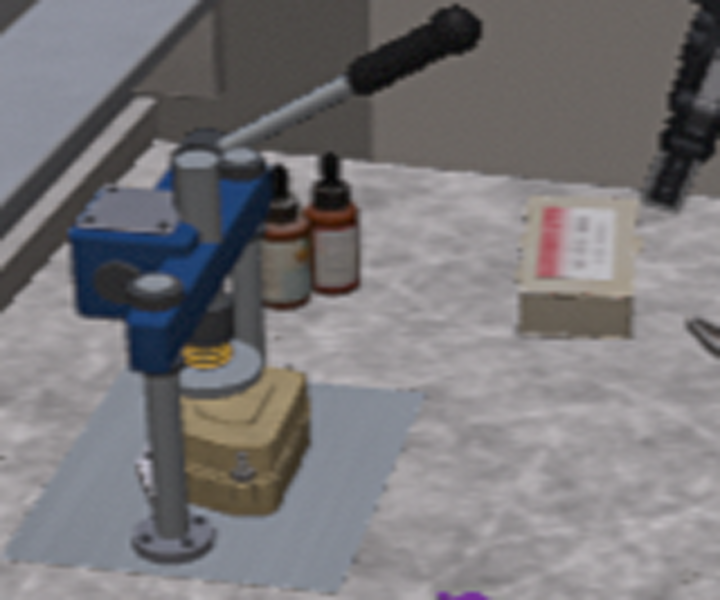

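View pics/c7t.png

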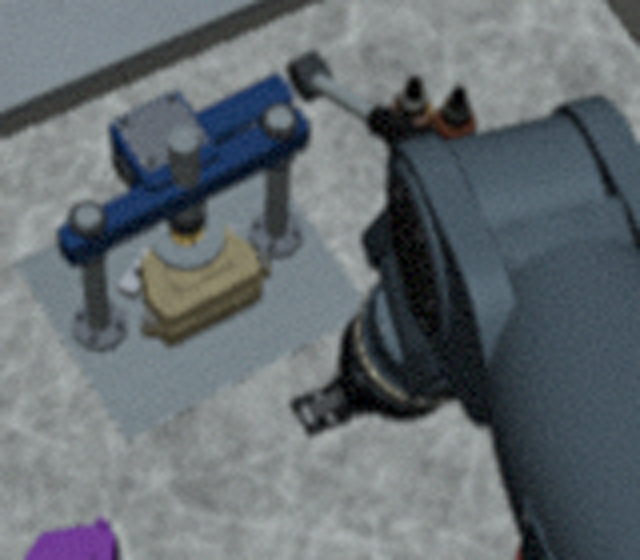

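```bash
python3 - <<'E'
import cv2
a=cv2.imread("pics/top7.png")[195:240,270:340]
cv2.imwrite("pics/c7z.png",cv2.resize(a,None,fx=11,fy=11,interpolation=cv2.INTER_CUBIC))
E
```

```text
(no output)
```

View pics/c7z.png

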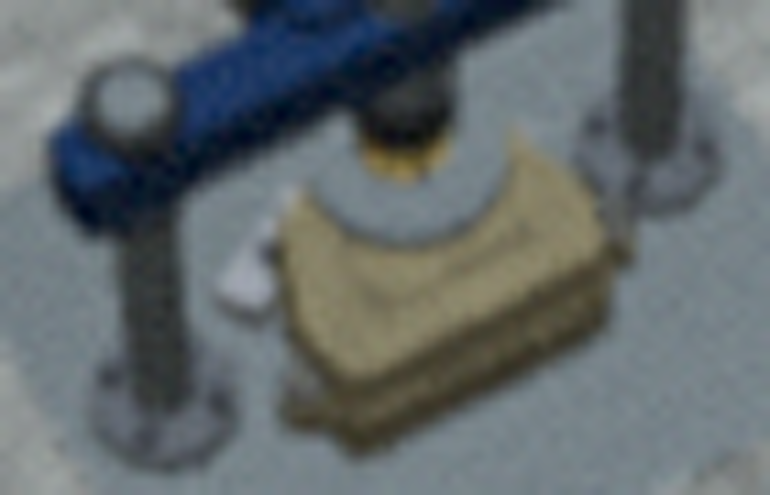

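```bash
python3 - <<'E'
from h import *
Z=lambda u,v,z:onz("top",270+u/11,195+v/11,z)[:2]
f1,f2=Z(165,405,4),Z(648,150,4)
h1,h2=Z(345,380,50),Z(605,260,50); b1,b2=Z(365,450,0),Z(605,325,0)
for a,b in((f1,f2),(h1,h2),(b1,b2)): d=a-b; print(a,b,np.hypot(*d),np.degrees(np.arctan2(d[1],d[0]))-90)
P=(f1+f2)/2; d=(f1-f2)/np.hypot(*(f1-f2)); n=np.array([d[1],-d[0]])
for c in((h1+h2)/2,(b1+b2)/2): print("heel in press",n@(c-P),d@(c-P))
E
```

```text
[687.8  12.9] [ 697.2 -142.3] 155.5182568214332 3.4520754685127457
[650.  -24.8] [ 650.  -103.4] 78.58530560767562 0.008756941403547103
[651.8 -30.3] [ 655.6 -106.8] 76.55858007594453 2.81681228288366
heel in press -42.38841487136773 3.21640864216126
heel in press -38.91595738422616 -1.5090389297761966
```

```bash
python3 - <<'E'
from h import *; import cv2
for p in((462,147),(470,150),(455,143)): print(tri(tc(*p),(302.2,167.5)))
P=np.array([694,-64.7]);a=np.radians(3);B=np.array([[np.cos(a),-np.sin(a)],[np.sin(a),np.cos(a)]])
ball=np.append(P+B@np.array([34-170*np.cos(.611),-125]),142.5+170*np.sin(.611)); print("exp ball",ball, proj("top",ball),proj("side",ball))
for n in ("top",): 
    a=cv2.imread("pics/top0.png")[160:200,335:385]; cv2.imwrite("pics/lev.png",cv2.resize(a,None,fx=12,fy=12,interpolation=2))
E
```

```text
(array([ 594.6, -195.3,  239.6]), np.float64(1.7352426254443905))
(array([ 594. , -200.2,  236.4]), np.float64(2.446943260806128))
(array([ 595.6, -191.4,  242.3]), np.float64(6.200593673871821))
exp ball [ 595.4 -195.   240. ] [365.4 186.7] [301.5 167.1]
```

View pics/lev.png

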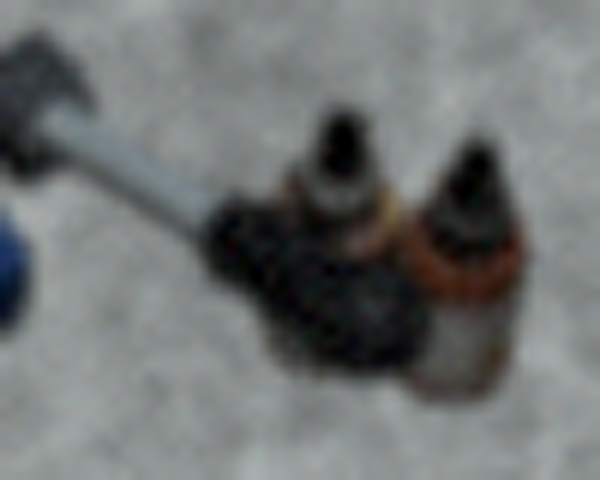

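```bash
cat >> h.py <<'E'
PP=np.array([694,-64.7])
def lev(q,ex=0,lean=None,rad=145):
    ph=np.radians(35)-q; u=np.array([-np.cos(ph),np.sin(ph)]); n=np.array([np.sin(ph),np.cos(ph)])
    xz=np.array([34,142.5])+rad*u+(11.5+ex)*n; a=np.radians(3)
    w=PP+np.array([np.cos(a)*xz[0]+np.sin(a)*125,np.sin(a)*xz[0]-np.cos(a)*125]); return (*w,xz[1])
E
python3 - <<'E'
from h import *; from station import ctrl
s=ctrl.read_state()
p=np.array(lev(0,0)); print(p)
print(rowf(s,p+[0,0,45],3,0)); print(rowf(s,p+[0,0,12],3,0))
E
```

```text
[ 622.5 -193.6  235.1]
(array([ -25.3, -164.1, -125.4]), array([-0.3, -0.2, 16.9]))
(array([   6.3, -154.5, -125.2]), array([-0.3, -0.2, 16.9]))
```

```bash
python3 -m pendant '{"linear":[[-30,-5,-15],[-55,-15,-30],[-70,-35,-50],[-72,-60,-70],[-68,-85,-90],[-60,-115,-110],[-50,-140,-120],[-40,-155,-125],[-30,-164,-125.4],[-25,-164,-125.4],[-25,-164,-125.4]],"twist":[[0,0,1],[0,0,3],[0,0,5],[0,0,7],[0,0,9],[0,0,11],[0,0,13],[0,0,15],[0,0,16.9],[-0.3,0,16.9],[-0.3,-0.2,16.9]]}' 
python3 - <<'E'
from h import *; from station import ctrl; import cv2
s=ctrl.read_state(); show(s); print(attf(s)); 
f=ctrl.grab_frame("side"); a=cv2.resize(f["frame"][60:260,180:380],(600,600),interpolation=cv2.INTER_CUBIC);cv2.imwrite("pics/c8.png",a)
f=ctrl.grab_frame("wrist"); cv2.imwrite("pics/w8.png",f["frame"])
for q in (0,.05,.1,.2,.3,.4): print(q,rowf(s,lev(q,0),3,15*q))
E
```

```text
time_s: 11.9
position: [622.9, -193.3, 276.6]
tcp_rot: [-0.512, 0.487, 0.514, 0.486]
force: [0.1, 0.2, -0.8]
finger_gap: -0.0
11.9 [ 622.9 -193.3  276.6] (np.float64(-176.9446149483537), np.float64(0.1796842852543941)) [ 0.1  0.2 -0.8] -0.018471898043479526 [-0.3  0.5  0.4  1.6 -0.  -0.3]
(np.float64(3.0553850516463332), np.float64(-0.1796842852543941))
0 (array([41.5,  0.3, -0.3]), array([ 0.1,  0. , -0.2]))
0.05 (array([47.2,  4.8, -0.3]), array([ 0.1,  0. , -0.9]))
0.1 (array([53.2,  8.9, -0.3]), array([ 0.1,  0. , -1.7]))
0.2 (array([65.7, 16.4, -0.3]), array([ 0.1,  0. , -3.2]))
0.3 (array([78.8, 22.5, -0.3]), array([ 0.1,  0. , -4.7]))
0.4 (array([92.6, 27.3, -0.3]), array([ 0.1,  0. , -6.2]))
```

View pics/c8.png

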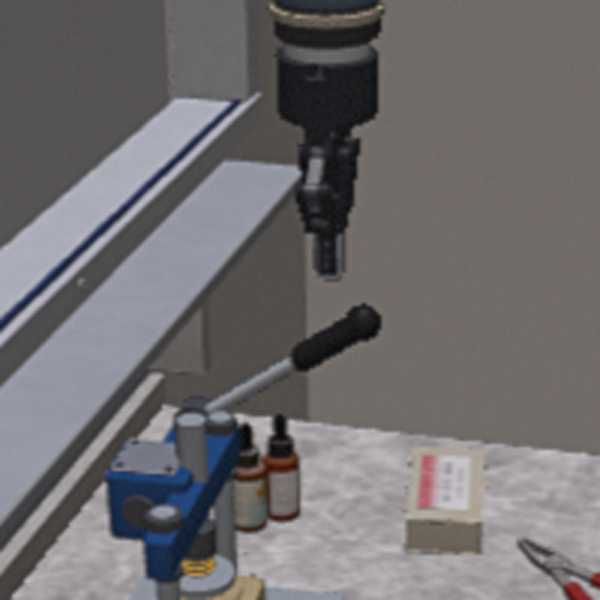

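View pics/w8.png

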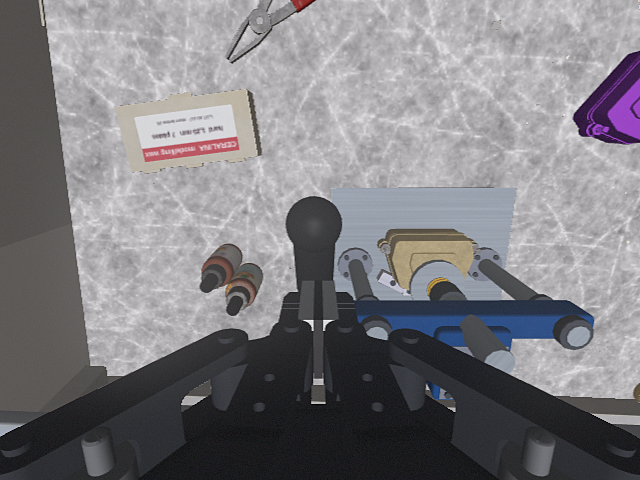

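```bash
python3 -m pendant '{"linear":[[12,0,0],[24,0,0],[33,0,0],[41,0.5,0],[47,5,0],[53,9,0],[59.5,12.7,0],[65.7,16.4,0],[72,19.5,0],[78.8,22.5,0],[85.5,25,0],[92.6,27.3,0]],"twist":[[0,0,0],[0,0,0],[0,0,0],[0,0,-0.2],[0,0,-0.9],[0,0,-1.7],[0,0,-2.4],[0,0,-3.2],[0,0,-4],[0,0,-4.7],[0,0,-5.5],[0,0,-6.2]]}' 
python3 - <<'E'
from h import *; from station import ctrl; import cv2
s=ctrl.read_state(); show(s); print(attf(s)); 
f=ctrl.grab_frame("side"); a=cv2.resize(f["frame"][100:300,180:380],(600,600),interpolation=cv2.INTER_CUBIC);cv2.imwrite("pics/c9.png",a)
for q in (.45,.5,.55,.6,.65,.7,.75,.8,.85,.9,.95,1): print(q,rowf(s,lev(q,0),3,15*q))
E
```

```text
time_s: 13.0
position: [594.1, -195.0, 188.3]
tcp_rot: [0.54, -0.458, -0.485, -0.514]
force: [-0.6, 0.6, 2.6]
finger_gap: 0.0
13.0 [ 594.1 -195.   188.3] (np.float64(-177.01502000679943), np.float64(-6.410147477118549)) [-0.6  0.6  2.6] 0.04094516155538011 [-0.3  0.3  0.   1.1  0.  -0.4]
(np.float64(2.9849799932005747), np.float64(6.410147477118549))
0.45 (array([11.1,  2. , -0.1]), array([-0. , -0.1, -0.3]))
0.5 (array([17.9,  4.3, -0.1]), array([-0. , -0.1, -1.1]))
0.55 (array([24.9,  6.3, -0. ]), array([-0. , -0.1, -1.8]))
0.6 (array([32. ,  7.9, -0. ]), array([-0. , -0.1, -2.6]))
0.65 (array([39.2,  9.2, -0. ]), array([-0. , -0.1, -3.3]))
0.7 (array([46.4, 10.1, -0. ]), array([-0. , -0.1, -4.1]))
0.75 (array([53.6, 10.7, -0. ]), array([-0. , -0.1, -4.8]))
0.8 (array([60.9, 10.9, -0. ]), array([-0. , -0.1, -5.6]))
0.85 (array([68.2, 10.7,  0. ]), array([-0. , -0.1, -6.3]))
0.9 (array([75.4, 10.2,  0. ]), array([-0. , -0.1, -7.1]))
0.95 (array([82.7,  9.3,  0. ]), array([-0. , -0.1, -7.8]))
1 (array([89.8,  8. ,  0. ]), array([-0. , -0.1, -8.6]))
```

View pics/c9.png

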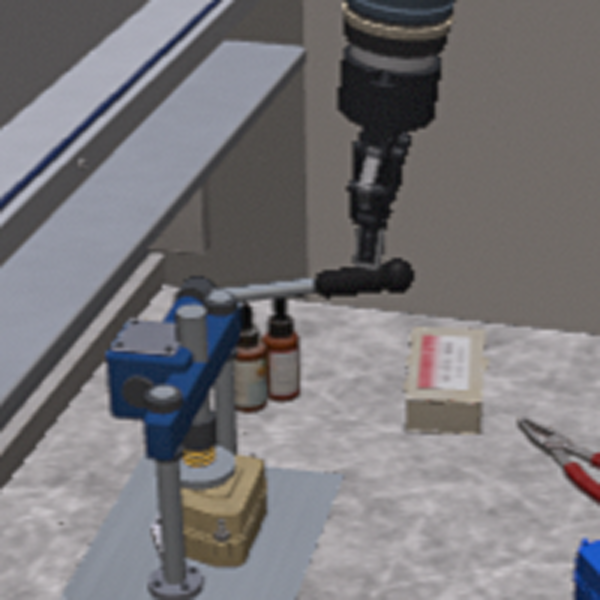

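The lever is following, and the contact is about mid-grip. The plate isn't on the flask yet, and the flask is still home, so I'll carry on down.

```bash
python3 -m pendant '{"linear":[[7,1.2,0],[13,2.8,0],[19,4.6,0],[25,6.3,0],[32,7.9,0],[39,9.2,0],[46.4,10.1,0],[53.6,10.7,0],[61,10.9,0],[68,10.7,0],[75,10.2,0],[79,9.7,0]],"twist":[[0,0,-0.2],[0,0,-0.6],[0,0,-1.2],[0,0,-1.8],[0,0,-2.6],[0,0,-3.3],[0,0,-4.1],[0,0,-4.8],[0,0,-5.6],[0,0,-6.3],[0,0,-7.1],[0,0,-7.5]]}' 
python3 - <<'E'
from h import *; from station import ctrl; import cv2
s=ctrl.read_state(); show(s); print(attf(s)); 
for q in (.95,1): print(q,rowf(s,lev(q,0),3,15*q))
E
```

```text
time_s: 14.05
position: [592.0, -195.0, 108.1]
tcp_rot: [0.568, -0.421, -0.45, -0.545]
force: [-2.8, 0.7, 8.3]
finger_gap: -0.1
14.05 [ 592.  -195.   108.1] (np.float64(-177.03513510304202), np.float64(-13.969333607761799)) [-2.8  0.7  8.3] -0.13055410194529607 [-0.4  0.3 -0.3  0.8  0.1 -0.4]
(np.float64(2.964864896957994), np.float64(13.969333607761799))
0.95 (array([ 3.4, -1.3, -0.2]), array([-0. , -0.1, -0.3]))
1 (array([10.7, -1.6, -0.2]), array([-0. , -0.1, -1. ]))
```

```bash
python3 -m pendant '{"linear":[[3,-0.5,0],[6,-1.2,0],[9,-1.6,0],[11,-1.7,0],[12,-1.7,0],[12,-1.7,0]],"twist":[[0,0,-0.3],[0,0,-0.6],[0,0,-1],[0,0,-1],[0,0,-1],[0,0,-1]]}'; python3 -m pendant '{"linear":[[1.5,0,0],[2.5,0,0],[2.5,0,0]],"twist":[[0,0,0],[0,0,0],[0,0,0]]}' | egrep 'pos|force'
```

```text
time_s: 14.55
position: [595.1, -194.9, 97.3]
tcp_rot: [0.572, -0.417, -0.445, -0.549]
force: [-8.0, -0.9, 8.5]
finger_gap: 0.2
position: [595.3, -194.9, 96.6]
force: [-9.4, 0.2, 16.1]
```

```bash
python3 -m pendant '{"linear":[[2,0,0],[3.5,0,0],[3.5,0,0]],"twist":[[0,0,0],[0,0,0],[0,0,0]]}' | egrep 'pos|force';python3 - <<'E'
from h import *; from station import ctrl; import cv2
s=ctrl.read_state(); show(s); print(attf(s),lev(1)); 
f=ctrl.grab_frame("side"); a=cv2.resize(f["frame"][140:310,190:360],(680,680)[:2],interpolation=cv2.INTER_CUBIC);cv2.imwrite("pics/c10.png",a[:600])
f=ctrl.grab_frame("wrist"); cv2.imwrite("pics/w10.png",f["frame"])
E
```

```text
position: [595.6, -195.0, 95.8]
force: [-15.5, 1.7, 26.2]
15.05 [ 595.6 -195.    95.8] (np.float64(-177.12757347110232), np.float64(-15.104388671597446)) [-15.5   1.7  26.2] -0.08398781080348657 [-0.4  0.3 -0.3  0.7  0.1 -0.4]
(np.float64(2.872426528897666), np.float64(15.104388671597446)) (np.float64(596.1628150715334), np.float64(-194.99897284314528), np.float64(98.12897226400783))
```

View pics/c10.png

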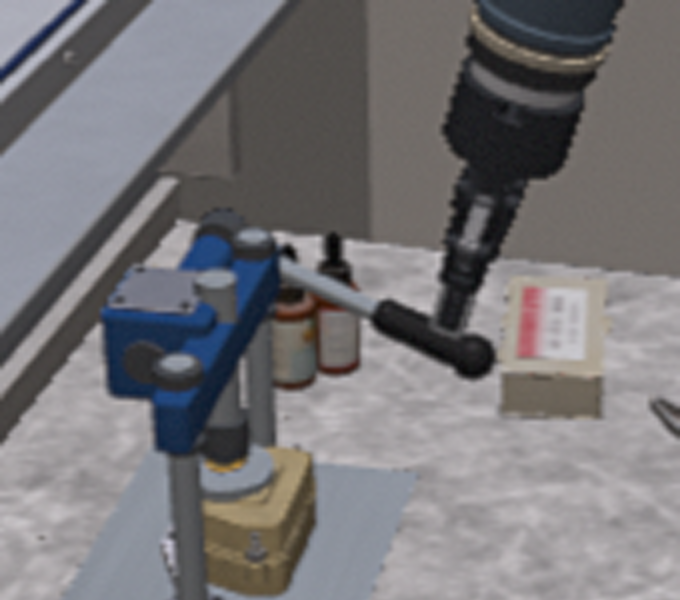

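View pics/w10.png

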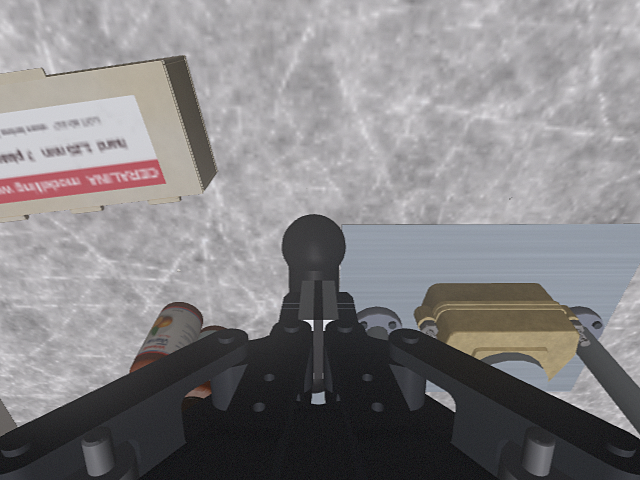

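```bash
python3 - <<'E'
from h import *; from station import ctrl
show(ctrl.read_state()); print(ctrl.sign_off())
E
```

```text
15.15 [ 595.6 -195.    95.9] (np.float64(-177.12443674308085), np.float64(-15.1057047773598)) [-14.8   2.4  24. ] 0.13776038868713658 [-0.4  0.3 -0.3  0.7  0.1 -0.4]
the job is handed in; nothing more can be done
None
```

I pushed the brass flask nose first into the press until it stopped in the fork, pressed the lever down to its stop, and handed in at 15.2 s still holding it down.

**Flask seating:** The push ended on a hard stop about where the seat should be. Forward force rose from about 5 N to 20 N with almost no further travel.
- My position estimates for the flask origin were -4 and -1 mm along the press axis, and roughly -1 to -4 mm from the heel edge. The nominal seat is -6 mm, so they read a few millimetres deep; I put that down to camera error and trusted the hard stop.
- The wrist view showed it square to the base plate (about 0.3°). One top-view reading of the heel edge's top was about 3° off, but its bottom edge agreed to within 1°.

**Lever:** It is at its stop. Commanding about 3.5 mm more moved the tip only 0.8 mm while the force rose to about 30 N. The tip was within about 2.5 mm of the computed bottom-stop position, and at hand-in I was holding about 28 N. The side view shows the plate down on the flask.

**Other items:** Nothing else was touched. The bottles, box, pliers and blue and purple look-alikes showed no movement in the views I had. I did not re-check the cast and bowl afterwards, but the arm never went near them.

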